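# Lock a control box into the quick-set holding fixture

## Robot

A 6-joint arm with a two-finger parallel gripper is mounted at the origin on a cart in front of the work surface, level with it; the furniture and walls round the work are solid. World frame = base frame: x ahead of the robot, y to its left, z up, the work surface at z = 0. Lengths are in mm, angles in degrees, forces in N, time in s.
With the tool pointing down it reaches from about 350 to 850 mm from the base axis. Payload 8.1 kg.
Tool frame: the origin (TCP) lies midway between the tips of the shut fingers; the grasp point (between the pads) lies 19 mm behind it; z points along the fingers, y is the direction in which the jaws open and shut (so a half turn about z gives the same grasp; the last joint's range is limited). The gripper opens to 85 mm and grips with 20 to 120 N. Pads are 22 mm wide; open, the fingers measure 114 mm over their backs; the gripper's body (76 mm by 85 mm) begins 54 mm behind the grasp point. The pads swing forward as they close: fully open they stand 13 mm farther back than shut.
Start: joints at [63.289, 7.471, 85.268, -0, 87.261, -4.893], TCP at [222.977, 557.034, 231.292] pointing down, gripper open.
Joint ranges: [-169.43, 169.43], [-51.17, 129.36], [1.28, 143.12], [-76.62, 256.62], [0, 156.53], [-152.29, 152.29]. Speed limits (degrees/s): [136.94, 136.94, 159.86, 180, 180, 180].

## Interface

Orientations are given as [roll, pitch, yaw] about the fixed x, y, z axes, in that order (R = Rz(yaw) Ry(pitch) Rx(roll)).
In Python, from bench import telemetry, snapshot, camera_params, job gives the robot as it stands. The module is installed in compiled form; this text tells all that it offers.
- The arm moves only by the shell command python3 -m jog 'ROWS' [FORCE]. ROWS is JSON, a list that holds one entry, the list of rows, each a list of 7 numbers: the shift along the tool's x, y, z in units of 50 mm (1.0 is 50 mm), then the turn, a rotation vector about the tool's x, y, z in units of 2 pi rad (1.0 is 2 pi rad), then the opening, from 0 (shut) to 1 (fully open). In form: [[[dx, dy, dz, rx, ry, rz, claw], ...]]. A call has 1 to 12 rows; each row shifts and turns the commanded pose from where the row before left it, along the tool's axes as they then stand; what a row does not reach is not made up. A row lasts 1/8 s, in which the tool goes at most 62.5 mm and 10.7 degrees, less where a joint would pass 70% of its speed; a pose out of reach is approached as far as the arm can. A call with a number of a shift or a turn outside -1 to 1 is refused whole. A call with a gripper value outside its range is refused whole. The fingers move at their own pace and stop on an object; FORCE is the grip in N (left out, the last holds). Time passes only in rows, so rows that do not move let the fingers close. It gives the time, the measured TCP pose, the force and the opening at its end, in the units of the state.
- telemetry.sense(): the state, without advancing time (a new reading comes with each control period).
- snapshot(name): name is "scene" or "top" or "wrist"; returns (picture, depth): 384x512x3 uint8, red, green, blue; 384x512 float32, mm along the optical axis (not along the pixel's ray), 0 where there is no reading.
- camera_params(name): a dict with "K" (3x3 intrinsics, pixels), "extrinsics" (4x4, takes a point from camera to world coordinates). Camera axes: x right, y down, z forward; pixel columns grow to the right and rows downward; lengths in mm; the calibration is good to about 2 mm. A picture is of the moment at which its call begins: read the wrist's pose just before it. camera_params takes no time and is no camera call; for the wrist camera it gives the pose at the moment of the call.
- job.hand_in(): hands the job in, once; it reports no verdict.
The state is a dict: "time": time; "joint_pos": joint angles; "qd": joint speeds; "joint_efforts": joint torques, N m; "tool_pos": TCP position; "tcp_rot": TCP orientation; "ft_force": force on the tool from outside, world axes, zero at the start; "wrist_torque": the same for the moment, N m; "finger_gap": finger opening in mm.
Only numpy, scipy, OpenCV 4.12 (cv2) and the standard library are available. Lean on these libraries where they do the work, as an engineer would, in place of code of your own. Each camera call takes 0.05 s, during which the arm holds its last target. There are 200 camera calls.

## Task

Load the grey control box into the aluminium holding fixture with the green stops, lying flat on the bed with its stub shaft through the slot of the fixed end stop. Then squeeze the red release lever towards its post, slide the stop up until its sprung pad presses the box home against the fixed end stop, and let the lever go so that the pawl locks in the rack there. Leave the other things on the bench where they are.

Things in the scene. Friction and masses are not known exactly. Their poses are not given: they have to be found in the camera images.
- fixture: Quick-set holding fixture fixed to the bench: aluminium bed 90 (x) x 290 (y) mm, its top 12 mm above the bench. Origin: centre of the bed, at bench height; +y runs along the bed to the sliding stop's end; +x across it, away from the robot. A 14 mm wide steel rack with notches every 12 mm runs along the bed's -x edge, level with its top.
- fixture_seat (a point): Point on the bed (12 mm above the bench) that lies under the box's middle when the box is home; axes as the fixture's. The green fixed end stop's two uprights face it 62.5 mm away in -y; they reach 44 mm above it. Between them is the shaft's slot, open at the top, from x = -3 to +23 mm, its floor 5 mm above the bed. Here the box's axes match the fixture's, shaft end to -y.
- box_mid (a point): Middle of the grey die-cast control box (0.25 to 0.4 kg), half-way up. Its body is 66 (x) x 125 (y) x 40 mm (z, up): grasp it across x. A stub shaft 6 mm thick sticks 20 mm out of its -y end, at x = +10 mm, 12 mm above its underside. It starts flat on the bench beside the fixture's -x side, axes within 0.35 rad of the fixture's.
- stop (a joint): Position (m) of the green sliding stop: 0 fully open, growing towards the box (fixture's -y). A pawl locks it at multiples of 0.012; it slides freely (about 1 N) only while the red lever is squeezed; let go, it settles in the nearest notch. It starts at 0 to 0.036. With a box home, notch 0.060 presses the pad on it; at 0.0625 the pad is right in and the stop goes no further.
- lever (a joint): Angle (rad) of the red release lever on the sliding stop: 0 released (pawl seated), 0.22 fully squeezed; from about 0.20 the pawl is clear of the teeth. A spring returns it; at squeeze_mid's height full squeeze takes about 9 N. It hinges 20 mm above the bench; its top swings to the fixture's +y, towards the post.
- squeeze_mid (a point): Point on the sliding stop 90 mm above the bench, half-way between the outer faces of the released red lever (23 mm to -y) and the fixed dark post (23 mm to +y); axes as the fixture's. Both rise to 112 mm and are 18 to 22 mm wide (x). Squeezed, the lever's face is only 7.5 mm to -y of it, so the pair's middle shifts 8 mm to +y. Below, the jaw plate reaches 57 mm above the bench, a loaded box 52.
- pad (a joint): Travel (m) of the sprung black pad on the sliding stop's face: 0 free (it stands 8 mm out of the jaw plate), 0.0065 pressed right in. It pushes with 3 N as it begins to move and 5.6 N right in.
- spare_knob: Bystander: black knob, 33 mm wide, 20 mm high; origin at its underside.
- circuit_board: Bystander: green circuit board, 60 x 92 x 22 mm; origin at its underside.
- battery: Bystander: white and green block battery, 26 x 47 x 17 mm; origin at its underside.
- screwdriver: Bystander: yellow and black screwdriver, 200 mm long, 28 mm thick; origin at its underside.
- insulating_tape: Bystander: black roll of tape, 60 mm wide, 18 mm high; origin at its underside.

How it is judged:
By the outcome, as a careful person would: the job done as asked, in the order asked, and still so for the second after the job is handed in, with the robot touching nothing.
It also fails if it takes over 45 s, if anything falls off the work surface, if the arm or the gripper's body presses on something with over 40 N, if the wrist force passes 120 N, or if a joint passes its speed limit or range.

## Working session

There is one attempt and no reset: what is moved stays moved. The work goes in short steps, Python scripts to look and compute and a shell command to move; the robot and the scene stay as the last step left them, time stands still between calls to the robot, and variables do not carry over. Pictures are saved under pics/ and viewed, about 8 in all and at most 12, crops included, and the job is handed in when it is done.

```bash
mkdir -p pics; cat > h.py <<'E'
import numpy as np, cv2
from bench import telemetry, snapshot, camera_params, job
def shot(n,f):
    P=camera_params(n); K=np.array(P["K"]);T=np.array(P["extrinsics"])
    im,d=snapshot(n); cv2.imwrite(f"pics/{f}.png",im[:,:,::-1]); np.savez(f"pics/{f}.npz",im=im,d=d,K=K,T=T)
    v,u=np.mgrid[:384,:512]; c=np.stack([(u-K[0,2])/K[0,0]*d,(v-K[1,2])/K[1,1]*d,d],-1)
    return im,d,c@T[:3,:3].T+T[:3,3]
def load(f):
    z=np.load(f"pics/{f}.npz"); im,d,K,T=[z[k] for k in("im","d","K","T")]
    v,u=np.mgrid[:384,:512]; c=np.stack([(u-K[0,2])/K[0,0]*d,(v-K[1,2])/K[1,1]*d,d],-1)
    return im,d,c@T[:3,:3].T+T[:3,3]
E
python3 - <<'E'
from h import *
s=telemetry.sense(); print(s)
a=shot("top","top")[0]; b=shot("scene","scene")[0]; c=shot("wrist","w0")[0]
cv2.imwrite("pics/ts.png",cv2.resize(np.vstack([a,b]),None,fx=.78,fy=.78)[:,:,::-1])
for n in("top","scene","wrist"): print(np.round(camera_params(n)["extrinsics"],3),camera_params(n)["K"])
E
```

```text
{'time': 0.0, 'joint_pos': array([ 6.32888055e+01,  7.51474854e+00,  8.53255058e+01, -6.46252719e-04,
        8.72626009e+01, -4.89013362e+00]), 'qd': array([-0.00786813, -0.05154601, -0.00949593,  0.04831892, -0.01160287,
        0.02875071]), 'joint_efforts': array([-1.99554932e-03, -5.69426572e+01, -5.00526595e+01, -4.70901650e-04,
        1.54491310e-02, -1.71509083e-05]), 'tool_pos': array([222.7430089 , 556.55652981, 230.28434988]), 'tcp_rot': array([-1.79897464e+02, -8.12481160e-03,  1.58178963e+02]), 'ft_force': array([ 0.45037885, -0.23844634,  1.12078454]), 'wrist_torque': array([-0.01143778, -0.01365157, -0.04593559]), 'finger_gap': 85.29768063129706}
[[ 6.000000e-03 -9.880000e-01  1.570000e-01  3.758580e+02]
 [-1.000000e+00 -7.000000e-03 -7.000000e-03  1.818480e+02]
 [ 8.000000e-03 -1.570000e-01 -9.880000e-01  1.195431e+03]
 [ 0.000000e+00  0.000000e+00  0.000000e+00  1.000000e+00]] [[387.45793377   0.         250.60856858]
 [  0.         387.45793377 191.20569447]
 [  0.           0.           1.        ]]
[[-6.76000e-01 -2.89000e-01  6.78000e-01 -3.33328e+02]
 [-7.37000e-01  2.69000e-01 -6.20000e-01  9.86933e+02]
 [-3.00000e-03 -9.19000e-01 -3.95000e-01  6.06457e+02]
 [ 0.00000e+00  0.00000e+00  0.00000e+00  1.00000e+00]] [[467.41590769   0.         253.24200557]
 [  0.         467.41590769 196.92017527]
 [  0.           0.           1.        ]]
[[ 3.71000e-01  8.85000e-01  2.80000e-01  1.50219e+02]
 [ 9.29000e-01 -3.53000e-01 -1.13000e-01  5.85464e+02]
 [-1.00000e-03  3.02000e-01 -9.53000e-01  3.73306e+02]
 [ 0.00000e+00  0.00000e+00  0.00000e+00  1.00000e+00]] [[272.13017602   0.         247.11985927]
 [  0.         272.13017602 192.69735107]
 [  0.           0.           1.        ]]
```

View pics/top.png

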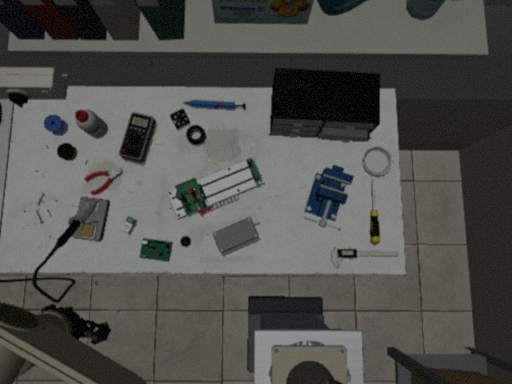

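View pics/scene.png

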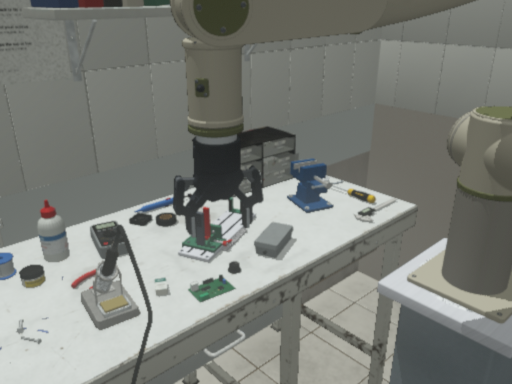

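The top view shows the fixture from the sliding stop at about (190,197) to the green fixed stop at (257,172). The grey box is at (237,235), with its shaft at (258,222). Next I'll measure them from depth.

```bash
python3 - <<'E'
from h import *
im,d,p=load("top")
z=p[:,:,2]
print("table z",np.median(z[240:270,100:200]))
hi=(z>28)&(z<55)
n,l,st,_=cv2.connectedComponentsWithStats((hi&(np.arange(512)[None]>205)&(np.arange(512)[None]<270)&(np.arange(384)[:,None]>208)&(np.arange(384)[:,None]<262)).astype(np.uint8))
print(st)
k=1+st[1:,4].argmax(); q=p[l==k]; print("box z",np.median(q[:,2]),cv2.minAreaRect(q[:,:2].astype(np.float32)))
# fixture zone
reg=np.zeros_like(hi); reg[150:225,160:270]=1
f=im.astype(int); g=(f[...,1]>f[...,0]+20)&(f[...,1]>f[...,2]+8)&reg
r=(f[...,0]>f[...,1]+40)&reg
for nm,m in(("green",g),("red",r)):
    n,l,st,c=cv2.connectedComponentsWithStats(m.astype(np.uint8))
    for k in range(1,n):
        if st[k,4]>8: print(nm,st[k],np.round(np.median(p[l==k],0)),np.round(p[l==k].max(0)))
q=p[reg.astype(bool)&(z>6)&(z<17)]; print(len(q),cv2.minAreaRect(q[:,:2].astype(np.float32)))
im2=cv2.resize(im[140:265,160:275],None,fx=6,fy=5,interpolation=cv2.INTER_CUBIC)
cv2.imwrite("pics/topc.png",cv2.convertScaleAbs(cv2.resize(im[145:260,165:270],None,fx=5,fy=5,interpolation=cv2.INTER_CUBIC)[:,:,::-1],alpha=1.6))
E
```

```text
table z -0.8162346954741224
[[     0      0    512    384 195701]
 [   213    218     45     35    907]]
box z 38.49185031001184 ((429.7294616699219, 219.10914611816406), (65.33860778808594, 124.42530059814453), 23.803050994873047)
green [248 159  13  21  96] [624. 163.  19.] [662. 182.  59.]
green [176 179  28  35 366] [553. 357.  21.] [ 600.  404. 1195.]
red [188 188   6   6  21] [549. 345. 109.] [557. 352. 114.]
red [198 207  13   6  37] [507. 316.  20.] [516. 332.  28.]
1981 ((530.5905151367188, 265.1268615722656), (199.42459106445312, 291.30194091796875), 20.770336151123047)
```

View pics/topc.png

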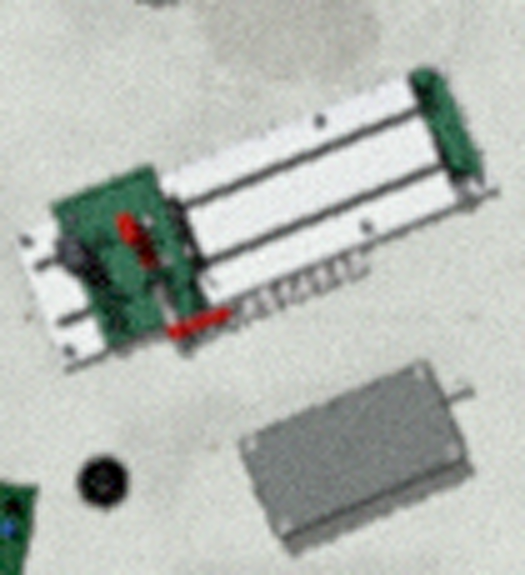

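```bash
python3 - <<'E'
from h import *
im,d,p=load("top")
z=p[:,:,2]
reg=np.zeros(z.shape,bool); reg[150:225,160:270]=1
m=(reg&(z>7)&(z<125)).astype(np.uint8); m=cv2.morphologyEx(m,cv2.MORPH_CLOSE,np.ones((3,3)))
n,l,st,_=cv2.connectedComponentsWithStats(m); k=1+st[1:,4].argmax(); print(st[k])
q=p[(l==k)&(z>7)&(z<16)]; print(np.median(q[:,2]))
print(cv2.minAreaRect(q[:,:2].astype(np.float32)))
f=im.astype(int); b=(f.min(2)>120)&(l==k)&(z>7)&(z<16); q=p[b]; print(b.sum(),cv2.minAreaRect(q[:,:2].astype(np.float32)))
E
```

```text
[ 168  157   96   62 2894]
11.027961558072093
((571.6056518554688, 280.6552429199219), (112.94889068603516, 290.8878173828125), 21.318832397460938)
1161 ((578.0130004882812, 282.81646728515625), (87.645263671875, 288.24908447265625), 23.307830810546875)
```

```bash
python3 -m jog '[[[-0.9,-0.67,0,0,0,0,1],[-0.9,-0.67,0,0,0,0,1],[-0.9,-0.67,0,0,0,0,1],[-0.9,-0.67,0,0,0,0,1],[-0.9,-0.67,0,0,0,0,1],[-0.9,-0.67,0,0,0,0,1],[-0.95,-0.7,0,0,0,0,1],[0,0,0,0,0,0.0247,1],[0,0,0,0,0,0.0247,1],[0,0,0,0,0,0.0247,1],[0,0,0,0,0,0.0247,1],[0,0,0,0,0,0.0247,1]]]' 40
python3 -m jog '[[[0,0,0,0,0,0,1],[0,0,0,0,0,0,1]]]'
cat > fit.py <<'E'
from h import *
E
python3 - <<'E'
from h import *
s=telemetry.sense(); print(s["tool_pos"],s["tcp_rot"],s["ft_force"])
im,d,p=shot("wrist","w1"); z=p[...,2]
n,l,st,_=cv2.connectedComponentsWithStats(((z>30)&(z<50)).astype(np.uint8))
for k in range(1,n):
    if st[k,4]>200: q=p[l==k]; print(st[k],np.median(q[:,2]),cv2.minAreaRect(q[:,:2].astype(np.float32)))
E
```

```text
time: 1.65
tool_pos: [429.8, 219.8, 231.0]
tcp_rot: [-180.0, -0.0, 113.4]
ft_force: [-0.2, 0.1, 0.1]
finger_gap: 85.4
time: 1.9
tool_pos: [429.9, 219.9, 231.1]
tcp_rot: [-180.0, -0.0, 113.9]
ft_force: [-0.1, 0.2, -0.1]
finger_gap: 85.4
[429.91449776 219.89386463 231.1356174 ] [-1.79981638e+02 -8.99625124e-04  1.13919256e+02] [-0.10615152  0.19709369 -0.05691628]
[351 106  58  31 308] 39.15086331371441 ((546.7974243164062, 342.34832763671875), (63.188838958740234, 31.94886016845703), 32.44396209716797)
[ 221  121   53   97 4804] 39.895236715951796 ((429.8887634277344, 218.20425415039062), (64.77447509765625, 124.51459503173828), 23.80484962463379)
```

View pics/w1.png

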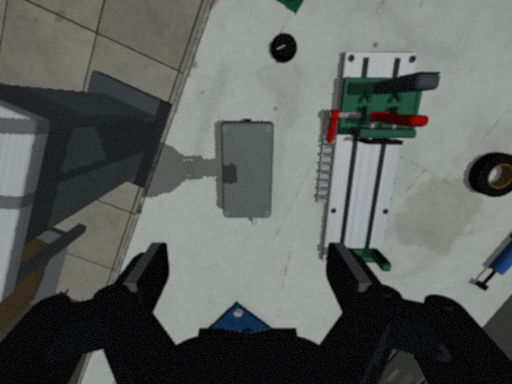

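The box is confirmed from both cameras: centre (430,218.6), 23.8°, top at 39.5. The knob is at (283,47), clear of the box, and the fixture spans (330..400, 55..260). Next I'll fit the fixture's edges in this view.

```bash
cat > fix.py <<'E'
from h import *
def rep(f,ang=23.3,c=(577.,282.)):
    im,d,p=load(f); c=np.array(c)
    a=np.radians(ang); ex=np.array([np.cos(a),np.sin(a)]); ey=np.array([-ex[1],ex[0]])
    X=(p[...,:2]-c)@ex; Y=(p[...,:2]-c)@ey; z=p[...,2]; ok=d>0
    bed=ok&(z>8)&(z<16)&(abs(X)<75)&(abs(Y)<170)
    rows=[]
    for y0 in range(-140,70,10):
        m=bed&(abs(Y-y0)<5)
        if m.sum()>15: rows.append((y0,X[m].min(),X[m].max(),np.median(z[m])))
    R=np.array(rows); print(np.round(R,1))
    for j in(1,2):
        r=R; 
        for _ in range(3):
            k=np.polyfit(r[:,0],r[:,j],1); e=abs(np.polyval(k,r[:,0])-r[:,j]); r=r[e<=max(1.5,np.median(e)*2)]
        print("edge",j,"slope deg",np.degrees(np.arctan(k[0])),"x@0",k[1])
    m=bed&(abs(X)<40); print("bed y range",Y[m].min(),Y[m].max())
    f_=im.astype(int); g=(f_[...,1]>f_[...,0]*1.25)&ok&(abs(X)<60)&(abs(Y)<170)
    m=g&(Y<-90)&(z>30); 
    if m.sum(): print("fixed stop X",X[m].min(),X[m].max(),"Y",np.percentile(Y[m],[1,50,99]),"z",np.percentile(z[m],[50,99]))
    t=ok&(z>48)&(z<62)&(abs(X)<30)&(Y<-90)
    if t.sum(): print("top of uprights X",np.sort(np.round(X[t]))[::6],"Y",np.percentile(Y[t],[2,50,98]))
    rd=(f_[...,0]>f_[...,1]*1.6)&ok&(z>100)&(Y>0)&(abs(X)<80)
    if rd.sum(): print("lever top X",X[rd].min(),X[rd].max(),"Y",Y[rd].min(),Y[rd].max(),"z",np.median(z[rd]))
    pt=ok&(z>104)&(z<120)&(abs(X)<40)&(Y>20)&~rd
    if pt.sum(): print("post/oth top X",np.percentile(X[pt],[2,98]),"Y",np.percentile(Y[pt],[2,98]),pt.sum())
if __name__=="__main__":
    import sys
    for f in sys.argv[1:]: print("==",f); rep(f)
E
python3 fix.py top w1
```

```text
== top
[[-140.   -42.4   44.1   12. ]
 [-130.   -43.4   43.1   13.4]
 [-120.   -43.4   43.3   11.5]
 [-110.   -44.7   45.    10.9]
 [-100.   -44.4   44.    10.6]
 [ -90.   -45.2   44.9   11.1]
 [ -80.   -44.1   43.8   11.2]
 [ -70.   -43.6   45.1   10.7]
 [ -60.   -44.3   44.8   11.5]
 [ -50.   -44.1   44.5   10.9]
 [ -40.   -56.8   45.    11.2]
 [ -30.   -55.9   44.4   10.9]
 [ -20.   -54.4   43.8   11.1]
 [ -10.   -56.8   44.5   11. ]
 [   0.   -59.5   44.1   11.3]
 [  10.   -58.3   44.1   10.7]
 [  20.   -59.5   44.6   11.4]
 [  30.   -56.7   44.    11.3]
 [  40.   -60.6   44.9   11.4]
 [  50.   -56.8   51.2   12.5]]
edge 1 slope deg -6.314898805703294 x@0 -56.82005704336579
edge 2 slope deg 0.19779659805720617 x@0 44.522882808021876
bed y range -144.02458961368765 145.16826296328264
fixed stop X -32.49082062017856 33.25018026478293 Y [-130.97932405 -124.37466471 -118.70516557] z [54.05565256 58.75553942]
top of uprights X [-30. -29. -29. -28. -27. -26. -26. -25. -24. -23. -23. -22. -21. -21.
 -20. -19. -19. -18. -17. -16. -16. -15. -14. -14. -13. -12. -11. -11.
 -10.  -9.  -9.  -
[... 993 characters left out ...]
4.1   12. ]
 [  40.   -61.5   45.1   12. ]
 [  50.   -59.8  -27.4   11.5]
 [  60.   -59.5  -43.9   10.8]]
edge 1 slope deg -5.771550302362711 x@0 -56.76688590766029
edge 2 slope deg 0.06086465434914139 x@0 44.66350310854871
bed y range -143.3522644203364 144.65964991649457
fixed stop X 22.55506015437171 33.17656197955342 Y [-129.83952779 -123.21597893 -118.14947451] z [51.92541344 56.89308366]
top of uprights X [23. 23. 23. 24. 24. 25. 25. 26. 26. 27. 28. 29. 29.] Y [-130.07219058 -123.27993686 -118.27818574]
lever top X -10.412298908094233 7.410713124042217 Y 62.71149851280326 105.08457935583067 z 110.9014790884259
post/oth top X [-10.99823985   9.05541328] Y [ 62.92396335 109.69237721] 510
```

The fixture's centre is at (577,282), at 23.3°, and its measured sizes match the text (bed ±45, height 12). The seat is at Y=-55.5, and squeeze_mid is at Y≈85.7. Now I'll grasp the box.

```bash
python3 -m jog '[[[0,0,0.9,0,0,0,1],[0,0,0.9,0,0,0,1],[0,0,0.9,0,0,0,1],[0,0,0.8,0,0,0,1],[-0.02,-0.01,0.6,0,0,0,1],[0,0,0.4,0,0,0,1],[0,0,0,0,0,0,1],[0,0,0,0,0,0,0.5],[0,0,0,0,0,0,0.5],[0,0,0,0,0,0,0.5],[0,0,0,0,0,0,0.5],[0,0,0,0,0,0,0.5]]]' 50; python3 -c "
from h import *
s=telemetry.sense();print(s['time'],s['tool_pos'],s['tcp_rot'],s['ft_force'],s['finger_gap'])"
```

```text
time: 3.45
tool_pos: [431.1, 219.3, 7.7]
tcp_rot: [179.9, 0.0, 113.7]
ft_force: [-0.6, -0.2, 6.6]
finger_gap: 64.8
3.45 [431.12242221 219.28874658   7.72426745] [1.79862366e+02 8.39668593e-03 1.13740693e+02] [-0.63488257 -0.16491886  6.61877962] 64.78675057790898
```

```bash
python3 -m jog '[[[0,0,-0.4,0,0,0,0.5],[0,0,-0.6,0,0,0,0.5],[0,0,-0.6,0,0,0,0.5],[-0.2,0.5,0,0,0,0.0012,0.5],[-0.27,0.77,0,0,0,0,0.5],[-0.3,0.9,0,0,0,0,0.5],[-0.2,0.6,0,0,0,0,0.5],[-0.1,0.4,0,0,0,0,0.5],[0,0,0,0,0,0,0.5],[0,0,0,0,0,0,0.5]]]'; python3 - <<'E'
from h import *
s=telemetry.sense();print(s['time'],s['tool_pos'],s['tcp_rot'],s['ft_force'],s['finger_gap'])
im,d,p=shot("wrist","w2")
c=np.array([577,282.]);a=np.radians(23.3); ex=np.array([np.cos(a),np.sin(a)]); ey=np.array([-ex[1],ex[0]])
X=(p[...,:2]-c)@ex; Y=(p[...,:2]-c)@ey; z=p[...,2]
print((s['tool_pos'][:2]-c)@ex,(s['tool_pos'][:2]-c)@ey)
m=(abs(X)<80)&(z>110)&(z<140)&(Y>-120)&(Y<60)&(d>0)&(d<200)
print(m.sum(),np.median(z[m]),"x",np.percentile(X[m],[1,99]),"y",np.percentile(Y[m],[1,99]))
print(cv2.minAreaRect(np.stack([X[m],Y[m]],1).astype(np.float32)))
E
python3 fix.py w2 | tail -6
```

```text
time: 4.7
tool_pos: [595.6, 232.4, 85.7]
tcp_rot: [-179.9, -0.0, 113.3]
ft_force: [0.6, -0.2, -2.6]
finger_gap: 65.1
4.7 [595.63702398 232.4149083   85.74887796] [-1.79914399e+02 -1.31683917e-02  1.13300691e+02] [ 0.55819323 -0.21084867 -2.58894553] 65.06035814593808
-2.49605278240559 -52.91303905428669
28369 117.97529705873988 x [-48.00534515  42.57727259] y [-82.282193     7.72299439]
((-2.77559757232666, -41.70860290527344), (113.97804260253906, 105.02064514160156), 55.544944763183594)
 [ 50.  -59.8  49.9  12.2]
 [ 60.  -59.8 -46.8  10.2]]
edge 1 slope deg -0.3379911027448552 x@0 -59.9949990067861
edge 2 slope deg -0.14903025651020854 x@0 45.17040270788061
bed y range -2.968336711958339 46.42474255457417
lever top X -8.46857816027228 8.106014947208429 Y 61.54588470188517 65.48147797851912 z 105.7200323182112
```

View pics/w2.png

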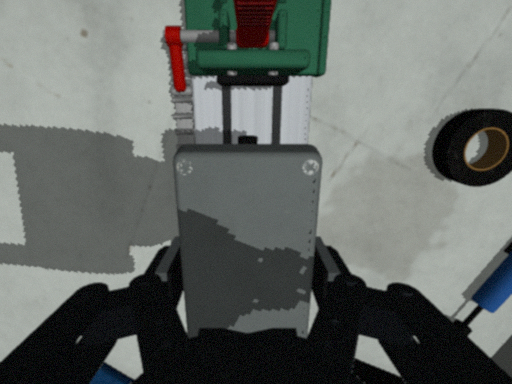

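The box is held square over the bed, its +y end edge at row 145 (Y≈8). The shaft end is hidden under the gripper, so I'll nudge the pose and lower it in stages.

```bash
python3 -m jog '[[[0.035,0.05,0.3,0,0,0,0.5],[0,0,0.4,0,0,0,0.5],[0,0,0.3,0,0,0,0.5],[0,0,0.2,0,0,0,0.5],[0,0,0.06,0,0,0,0.5],[0,0,0,0,0,0,0.5]]]';  python3 -m jog '[[[0,0,0.03,0,0,0,0.5],[0,0,0.03,0,0,0,0.5],[0,0,0,0,0,0,0.5]]]'; python3 - <<'E'
from h import *
s=telemetry.sense();print(s['time'],s['tool_pos'],s['tcp_rot'],s['ft_force'],s['finger_gap'])
im,d,p=shot("wrist","w3"); im,d2,p2=shot("scene","s3")
for n,p in(("w",p),("s",p2)):
    c=np.array([577,282.]);a=np.radians(23.3); ex=np.array([np.cos(a),np.sin(a)]); ey=np.array([-ex[1],ex[0]])
    X=(p[...,:2]-c)@ex; Y=(p[...,:2]-c)@ey; z=p[...,2]
    m=(abs(X)<25)&(z>45)&(z<60)&(Y>-50)&(Y<30)
    if m.sum(): print(n,m.sum(),np.median(z[m]),"y",Y[m].max(), [round(float(np.median(z[m&(abs(Y-y)<3)])),1) for y in(-40,-30,-20,-10,0) if (m&(abs(Y-y)<3)).any()])
cv2.imwrite("pics/s3c.png",cv2.resize(im[160:290,150:330],None,fx=4,fy=4,interpolation=cv2.INTER_CUBIC)[:,:,::-1])
E
```

```text
time: 5.5
tool_pos: [598.4, 235.2, 23.3]
tcp_rot: [180.0, 0.0, 113.3]
ft_force: [0.3, 0.6, -1.6]
finger_gap: 65.1
time: 5.88
tool_pos: [598.3, 235.2, 20.4]
tcp_rot: [180.0, 0.0, 113.3]
ft_force: [-0.4, 0.2, -3.4]
finger_gap: 65.1
5.875 [598.34907497 235.16386584  20.41851567] [1.79990762e+02 1.98500531e-03 1.13291390e+02] [-0.39153548  0.21804345 -3.38214828] 65.05023047024481
w 14698 52.6216147879928 y 9.921629873514915 [52.7, 52.7, 52.6, 52.7, 52.7]
s 212 53.92260438744415 y 12.906775525028364 [53.9, 54.4, 54.2, 54.6, 54.1]
```

View pics/s3c.png

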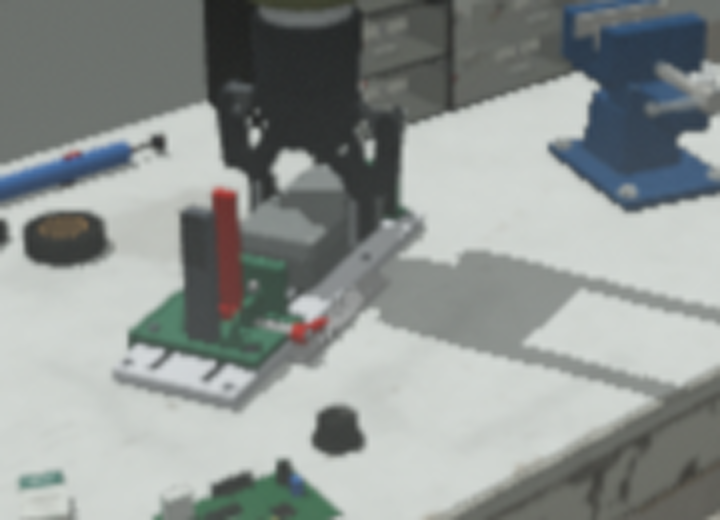

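The box is flat, 0.6 mm above the bed, with its +y end at Y≈9.9 (home is 7). I'll set it down, slide it a little towards home, release and lift.

```bash
python3 -m jog '[[[-0.015,0,0.016,0,0,0,0.5],[-0.02,0,0.006,0,0,0,0.5],[0,0,0,0,0,0,0.5],[0,0,0,0,0,0,1],[0,0,0,0,0,0,1],[0,0,0,0,0,0,1],[0,0,0,0,0,0,1],[0,0,-0.3,0,0,0,1],[0,0,-0.9,0,0,0,1],[0,0,-0.9,0,0,0,1],[0,0,-0.7,0,0,0,1],[0,0,0,0,0,0,1]]]'; python3 - <<'E'
from h import *
s=telemetry.sense();print(s['time'],s['tool_pos'],s['tcp_rot'],s['ft_force'],s['finger_gap'])
im,d,p=shot("wrist","w4")
c=np.array([577,282.]);a=np.radians(23.3); ex=np.array([np.cos(a),np.sin(a)]); ey=np.array([-ex[1],ex[0]])
X=(p[...,:2]-c)@ex; Y=(p[...,:2]-c)@ey; z=p[...,2]
m=(abs(X)<45)&(z>46)&(z<58)&(Y>-117)&(Y<25)&(d>0)
print(m.sum(),np.median(z[m]),Y[m].min(),Y[m].max(),cv2.minAreaRect(np.stack([X[m],Y[m]],1).astype(np.float32)))
f=im.astype(int)
rd=(f[...,0]>f[...,1]*1.6)&(d>0)&(z>105)&(Y>0)&(abs(X)<80); print("lever",np.median(X[rd]),Y[rd].min(),Y[rd].max(),np.median(z[rd]))
pt=(d>0)&(z>100)&(z<120)&(abs(X)<30)&(Y>90)&(Y<130)&~rd
if pt.sum(): print("post",np.percentile(X[pt],[2,98]),np.percentile(Y[pt],[2,98]))
E
```

```text
time: 7.48
tool_pos: [601.8, 234.4, 165.4]
tcp_rot: [179.5, 0.1, 113.3]
ft_force: [0.2, -0.5, 1.1]
finger_gap: 85.5
7.475 [601.84279353 234.41304624 165.41608465] [1.79484913e+02 6.14440981e-02 1.13291519e+02] [ 0.17093283 -0.52256971  1.06885658] 85.50253909769202
7591 51.91966897708659 -115.09612340238289 8.296927600416982 ((1.2301368713378906, -53.4052848815918), (123.3807144165039, 63.6739387512207), 89.9728012084961)
lever -0.13639155278997414 62.16207664832658 72.62290115410606 111.36370517309413
```

View pics/w4.png

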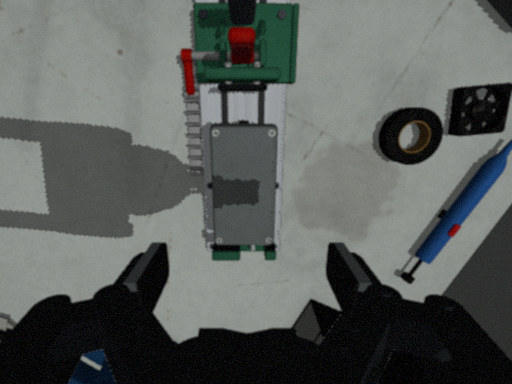

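The box is seated flat: top 51.9, angle aligned, body from Y≈-115 to 8.3, and the fixed stop's two green uprights are visible at (228,253) and (268,253). Now I'll move over the lever and turn the jaws along the fixture's y.

```bash
python3 -m jog '[[[0.9,-0.02,0,0,0,0,1],[1,-0.03,0,0,0,0,1],[1,-0.03,0,0,0,0,1],[0,0,0,0,0,-0.028,1],[0,0,0,0,0,-0.028,1],[0,0,0,0,0,-0.028,1],[0,0,0,0,0,-0.028,1],[0,0,0,0,0,-0.028,1],[0,0,0,0,0,-0.028,1],[0,0,0,0,0,-0.028,1],[0,0,0,0,0,-0.028,1],[0,0,0,0,0,-0.026,1]]]' 30;python3 -m jog '[[[0,0,0,0,0,0,1],[0,0,0,0,0,0,1]]]'; python3 - <<'E'
from h import *
s=telemetry.sense()
c=np.array([577,282.]);a=np.radians(23.3); ex=np.array([np.cos(a),np.sin(a)]); ey=np.array([-ex[1],ex[0]])
print(s['time'],s['tool_pos'],s['tcp_rot'],(s['tool_pos'][:2]-c)@ex,(s['tool_pos'][:2]-c)@ey,s['joint_pos'])
shot("wrist","w5")
for n in("w4","w5"):
    im,d,p=load(n)
    X=(p[...,:2]-c)@ex; Y=(p[...,:2]-c)@ey; z=p[...,2]; f=im.astype(int)
    ok=(d>0)&(abs(X)<12)
    for z0 in range(18,58,4):
        m=ok&(abs(z-z0)<2)&(Y>9.5)&(Y<60)
        if m.sum()>3: print(n,z0,m.sum(),np.percentile(Y[m],[2,50]),np.median(f[m],0))
    rd=(f[...,0]>f[...,1]*1.6)&(d>0)&(z>100)&(z<118)&(Y>40)&(Y<90)&(abs(X)<25)
    pt=(d>0)&(z>100)&(z<118)&(abs(X)<25)&(Y>85)&(Y<125)&~rd
    for m in(rd,pt):
        if m.sum(): print(n,m.sum(),np.percentile(X[m],[1,99]),np.percentile(Y[m],[1,99]),np.median(z[m]))
E
```

```text
time: 9.02
tool_pos: [537.2, 364.7, 157.7]
tcp_rot: [-180.0, -0.1, -156.4]
ft_force: [-0.4, -0.0, 0.0]
finger_gap: 85.5
time: 9.28
tool_pos: [537.6, 364.9, 158.5]
tcp_rot: [-180.0, -0.1, -156.9]
ft_force: [-0.5, 0.4, 0.1]
finger_gap: 85.2
9.275 [537.59519695 364.91190027 158.46506579] [-1.79991949e+02 -7.11885002e-02 -1.56920859e+02] -3.3957695084694004 91.73652739726062 [ 2.96484177e+01  1.75130104e+01  8.14245226e+01  1.47985520e-04
  8.11341092e+01 -8.34307514e+01]
w4 26 30 [10.04288443 46.36105307] [20.  28.  21.5]
w4 30 9 [10.13222365 10.25973333] [43. 42. 43.]
w4 38 23 [46.25506947 46.3562883 ] [ 6. 21. 15.]
w4 42 49 [38.25154843 38.38962899] [33. 35. 35.]
w4 46 23 [44.78685982 46.33419412] [15. 29. 22.]
w4 50 93 [38.60709969 41.07655943] [13. 16. 16.]
w4 54 136 [38.56267739 41.88330703] [18.  23.  22.5]
w4 526 [-8.50489738  8.27746397] [62.25771731 72.36721681] 111.30901989252399
w5 22 44 [50.17910268 57.67818484] [33.5 63.  46. ]
w5 26 17 [10.25742697 11.34539555] [62. 64. 66.]
w5 30 29 [ 9.71540884 11.16840511] [15. 26. 22.]
w5 34 7 [56.54475933 56.66507851] [15. 26. 19.]
w5 38 14 [43.53121827 56.56934798] [14.5 27.5 20. ]
w5 42 31 [43.42904706 43.74678467] [20. 35. 27.]
w5 46 29 [43.42575513 43.78080938] [10. 20. 16.]
w5 50 98 [38.95214561 42.44154145] [16. 17. 16.]
w5 54 89 [39.27080737 42.65994998] [18. 25. 22.]
w5 332 [-9.37456463  7.05629792] [62.80511523 73.44623648] 111.04774644406757
w5 581 [-11.31837672   9.10238751] [ 95.72117427 110.14015431] 112.32053313386038
```

View pics/w5.png

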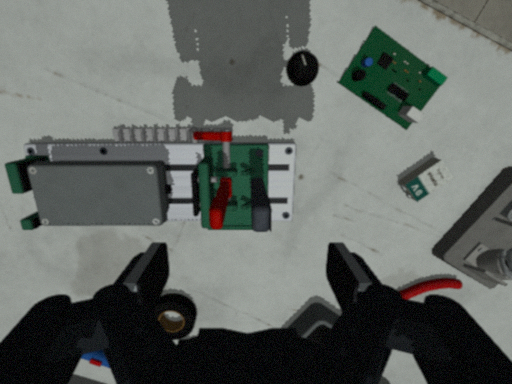

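The pad face is at Y≈38.3 and the jaw plate at 46.3, so the stop is at 0.024 and needs 36 mm of travel. The lever (220,205) and post (260,205) sit midway between the fingers. I'll descend and squeeze.

```bash
python3 -m jog '[[[-0.06,0.036,0.5,0,0,0,1],[0,0,0.6,0,0,0,1],[0,0,0.5,0,0,0,1],[0,0,0.2,0,0,0,1],[0,0,0,0,0,0,0.6],[0,0,0,0,0,0,0.5],[0,0,0,0,0,0,0.3],[0,0,0,0,0,0,0.3],[0,0,0,0,0,0,0.3],[0,0,0,0,0,0,0.3],[0,0,0,0,0,0,0.3]]]' 30; cat > st.py <<'E'
from h import *
s=telemetry.sense()
c=np.array([577,282.]);a=np.radians(23.3); ex=np.array([np.cos(a),np.sin(a)]); ey=np.array([-ex[1],ex[0]])
f=s['ft_force']
print(s['time'],"XY",(s['tool_pos'][:2]-c)@ex,(s['tool_pos'][:2]-c)@ey,s['tool_pos'][2],s['tcp_rot'],"F fix",f[:2]@ex,f[:2]@ey,f[2],s['finger_gap'])
E
python3 st.py
```

```text
time: 10.7
tool_pos: [541.8, 368.6, 72.8]
tcp_rot: [-180.0, 0.2, -156.7]
ft_force: [-2.4, -1.7, 7.6]
finger_gap: 32.2
10.7 XY 1.9076441469631777 93.41852637620065 72.75179880953418 [-179.97716239    0.24894977 -156.7269227 ] F fix -2.8571121785830873 -0.6040354163528895 7.559128826131917 32.246723734140204
```

```bash
python3 -m jog '[[[0,-0.08,0,0,0,0,0.3],[0,-0.12,0,0,0,0,0.3],[0,-0.12,0,0,0,0,0.3],[0,-0.12,0,0,0,0,0.3],[0,-0.12,0,0,0,0,0.3],[0,0,0,0,0,0,0.3]]]'; python3 st.py;  python3 -m jog '[[[0,-0.08,0,0,0,0,0.3],[0,-0.06,0,0,0,0,0.3],[0,-0.02,0,0,0,0,0.3],[0,0,0,0,0,0,0.3],[0,0,0,0,0,0,0.3]]]'; python3 st.py; python3 - <<'E'
from h import *
from st import c,ex,ey
im,d,p=shot("scene","s6"); im2,d2,p2=shot("wrist","w6")
a=cv2.resize(im[170:260,160:290],None,fx=4,fy=4,interpolation=cv2.INTER_CUBIC)
cv2.imwrite("pics/s6c.png",np.vstack([a[:,:512],im2[:240]])[:,:,::-1])
for p in(p,p2):
    X=(p[...,:2]-c)@ex; Y=(p[...,:2]-c)@ey; z=p[...,2]
    for lo,hi in((46,54.5),(55,59)):
        m=(abs(X)<30)&(z>lo)&(z<hi)&(Y>-40)&(Y<60); 
        if m.sum(): print(lo,m.sum(),np.percentile(Y[m],[2,50,98]))
E
```

```text
time: 11.45
tool_pos: [553.0, 342.4, 72.7]
tcp_rot: [-180.0, 0.2, -156.7]
ft_force: [-2.9, -2.2, 8.7]
finger_gap: 32.6
11.45 XY 1.8339674967234039 65.02326907507747 72.71578157408443 [-179.96518162    0.2374761  -156.74196986] F fix -3.509665790067743 -0.8571214046865057 8.65821223324087 32.57602532825232
time: 12.08
tool_pos: [555.6, 336.3, 72.8]
tcp_rot: [180.0, 0.3, -156.7]
ft_force: [-4.8, 2.6, 7.7]
finger_gap: 32.8
12.075 XY 1.8542176238051227 58.330881553641106 72.76941139351081 [ 179.96332427    0.2509142  -156.69998165] F fix -3.3300710952056654 4.278119401267882 7.6884443904842215 32.785573188448524
12.075 XY 1.8542176238051227 58.330881553641106 72.76941139351081 [ 179.96332427    0.2509142  -156.69998165] F fix -3.3300710952056654 4.278119401267882 7.6884443904842215 32.785573188448524
46 140 [-39.68040717 -12.69145734  42.22520965]
55 44 [-38.29387864  17.26236028  46.3178098 ]
46 6729 [-38.88624739 -13.62966864  22.46784763]
55 1111 [13.17744249 17.71813294 40.98635593]
```

View pics/s6c.png

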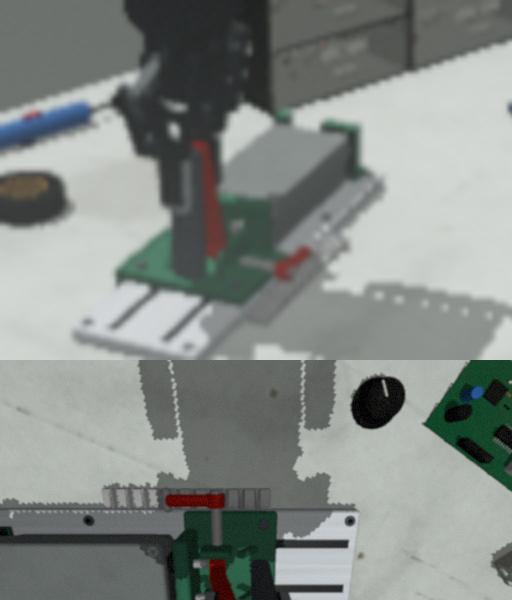

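The stop has travelled about 35 mm and the pad reaction is about 4.9 N, so the box is home. I'll push 1.5 mm more, then open while the arm follows, so the post stays supported as the pawl drops.

```bash
python3 -m jog '[[[0,-0.03,0,0,0,0,0.3],[0,0,0,0,0,0,0.3],[0,0,0,0,0,0,0.3]]]'; python3 st.py; python3 -m jog '[[[0,-0.02,0,0,0,0,0.42],[0,-0.03,0,0,0,0,0.46],[0,-0.04,0,0,0,0,0.52],[0,0,0,0,0,0,0.53],[0,0,0,0,0,0,0.56]]]'; python3 st.py; python3 -m jog '[[[0,0.13,0,0,0,0,1],[0,0,0,0,0,0,1],[0,0,0,0,0,0,1],[0,0,0,0,0,0,1],[0,0,-0.4,0,0,0,1],[0,0,-0.9,0,0,0,1],[0,0,-0.9,0,0,0,1],[0,0,0,0,0,0,1],[0,0,0,0,0,0,1]]]'; python3 st.py; python3 - <<'E'
from h import *
from st import c,ex,ey
im2,d,p=shot("wrist","w7"); im,_,_=shot("top","t7")
a=cv2.resize(im[145:235,165:270],None,fx=4.876,fy=4,interpolation=cv2.INTER_CUBIC)
cv2.imwrite("pics/s7c.png",np.vstack([a[:,:512],im2[:240]])[:,:,::-1])
X=(p[...,:2]-c)@ex; Y=(p[...,:2]-c)@ey; z=p[...,2]; f=im2.astype(int); ok=d>0
rd=(f[...,0]>f[...,1]*1.6)&ok&(z>106)&(z<118)&(Y>0)&(Y<90)&(abs(X)<25)
pt=ok&(z>106)&(z<118)&(abs(X)<25)&(Y>50)&(Y<95)&~rd
for n,m in(("lever",rd),("post",pt)):
    if m.sum(): print(n,np.percentile(Y[m],[1,99]))
m=ok&(abs(X)<40)&(z>48)&(z<53.5)&(Y>-117)&(Y<9); print("box",Y[m].min(),Y[m].max(),np.median(z[m]),cv2.minAreaRect(np.stack([X[m],Y[m]],1).astype(np.float32)))
for z0 in range(38,58,4):
    m=ok&(abs(X)<30)&(abs(z-z0)<2)&(Y>5)&(Y<30)
    if m.sum(): print(z0,m.sum(),np.percentile(Y[m],[2,50,98]))
E
```

```text
time: 12.55
tool_pos: [556.1, 335.1, 72.7]
tcp_rot: [179.9, 0.3, -156.7]
ft_force: [-4.6, 3.2, 7.7]
finger_gap: 33.2
12.55 XY 1.850695132358896 57.05751519008034 72.74736300907843 [ 179.94663761    0.25104805 -156.6958097 ] F fix -2.913893047996061 4.790120864447992 7.696047443661462 33.220148028413355
time: 13.18
tool_pos: [557.3, 329.1, 69.8]
tcp_rot: [-180.0, 0.1, -156.7]
ft_force: [1.4, -1.4, 1.9]
finger_gap: 47.9
13.175 XY 0.4934912059143475 51.04088952407164 69.75405101562373 [-1.79978970e+02  5.58707373e-02 -1.56743460e+02] F fix 0.7405452303767548 -1.8583770275557532 1.9057406429038934 47.850840234306986
time: 14.3
tool_pos: [554.4, 335.5, 180.5]
tcp_rot: [180.0, 0.1, -156.7]
ft_force: [0.1, 0.1, -0.0]
finger_gap: 85.4
14.3 XY 0.3828122447366777 58.08626569028475 180.4602462313123 [ 1.79993346e+02  9.15866015e-02 -1.56713783e+02] F fix 0.10039663653525484 0.09850077757775061 -0.015781103917954953 85.40226960898113
14.3 XY 0.3828122447366777 58.08626569028475 180.4602462313123 [ 1.79993346e+02  9.15866015e-02 -1.56713783e+02] F fix 0.10039663653525484 0.09850077757775061 -0.015781103917954953 85.40226960898113
lever [27.0110957  37.45813325]
post [59.95643312 74.09050042]
box -116.83198455046622 8.977622868457571 51.85850741762624 ((-0.10622024536132812, -53.9287109375), (62.60611343383789, 125.82161712646484), 0.08070483803749084)
38 35 [ 5.99480637 24.45590538 29.70058321]
42 87 [ 6.30726445 23.68432965 29.82969891]
46 74 [ 5.54673343  6.28710105 25.36858679]
50 154 [ 5.08567939  7.45677658 21.03604816]
54 147 [ 7.96800549 11.56911776 21.06315473]
```

View pics/s7c.png

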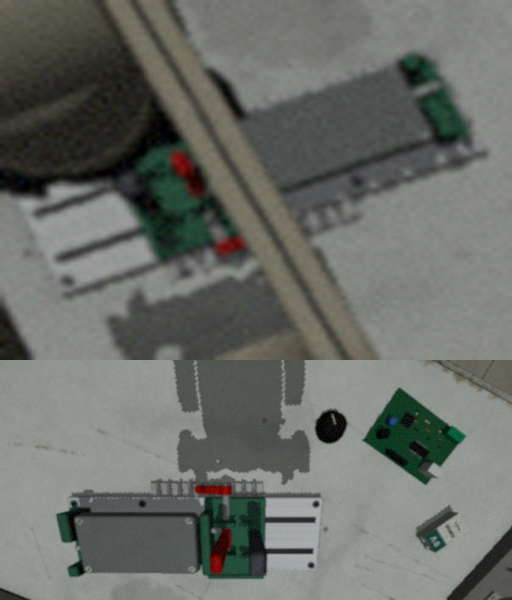

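The lever and post have both moved 36 mm and their outer faces are 47 mm apart again, so the lever is released and the stop is locked in the 0.060 notch. The box lies flat against the end stop and the bystanders in view haven't moved. Handing in.

```bash
python3 -c "
from bench import job
print(job.hand_in())"
```

```text
the job is handed in; nothing more can be done
None
```

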